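# Open up the drying oven after a run

### The job

The bricks in the bench drying oven are done: open the oven up so it can cool. Pull the vent cap on its roof all the way up, and swing the door open by its handle until it stands at least square to the oven's front, drawing it steadily rather than flinging it. Leave the cap up and the door open, and do not push or knock over the other things on the bench and the oven.

Things in the scene. Friction and masses are not known exactly. Their poses are not given: they have to be found in the camera images.
- oven_door_foot (a point): foot of the handle: a vertical steel bar, 14 mm diameter, 158 long, its axis 45 mm out from the door's face, 32 mm from its free edge, top 17 mm below the oven's roof. A 10 mm stud joins it to the door 12 mm below its top, another near its foot: from above, pinch it with a finger on its left and one on its right, 20 to 30 mm down. Axes as at the grip point
- oven: white bench drying oven, 400 mm wide (its y) x 300 deep (its x) x 250 high, fixed to the bench; origin: centre of its underside; its own -x points out of its front, its own +y is to the left as one faces the front, z up. Control panel on the right third of the front, windowed door on the left two thirds.
- oven_door_hinge (a point): point on the door's vertical hinge line, level with the handle grip point; at the oven's front left edge
- oven_door_handle (a point): grip point on the axis of the door's handle bar, 23 mm below the bar's top, 210 mm above the bench, 230 mm from the hinge line. Its x axis is square to the door panel (-x points away from the outer face), y runs along the panel towards the hinge, z up
- oven_door (a joint): door angle, rad: 0 shut, grows as it swings out, 1.57 square to the front, stop at 1.9. Seen from above it opens clockwise. Grey panel 250 mm wide, 213 high, 30 thick, lower edge 30 mm above the bench, 1.4 kg. No latch: it starts shut or up to 0.1 ajar, needs about 1 to 2 N at the handle and stays where it is left
- vent_cap_grip (a point): centre of the grip knob of the vent cap on the oven's roof: a black mushroom-like cap, skirt 52 mm in diameter and 16 high, with a round upright knob 23 to 26 mm in diameter and 34 high on it. This point is on the axis, 9 mm below the knob's top and 25 mm above the top of the skirt; with the cap down it is 297 mm above the bench
- vent_cap (a joint): lift of the vent cap, m: 0 down, 0.025 fully up at its stop; it slides straight up, takes about 5 N plus 10 N per m/s, and stays where it is left; starts within 0.003 of down
- tin: shallow open aluminium moisture tin, 68 mm across, 30 high, standing loose on the oven's roof over the control side; origin: centre of its underside
- jar: white plastic screw-top jar, 60 mm diameter, 75 high, on the bench beside the control side of the oven; origin: centre of its underside
- mould: open steel cube mould, 112 x 112 x 106 mm, on the bench to the robot's left; origin: centre of its underside
- transducer: steel ultrasonic transducer, 50 mm diameter, 52 high, with a brass plug on one side, to the robot's left; origin: centre of its underside
- rod: clear plastic calibration cylinder, 50 mm diameter, 60 high, to the robot's left; origin: centre of its underside
- brick: loose brick lying flat, 235 x 112 x 68 mm, beyond the middle of the bench; origin: centre of its underside

How it is judged:
On the way:
1. the door is drawn past 0.3 rad with the fingers on its handle (value of joint oven_door above 0.3 rad and contact force between the fingers and oven_door_c0 above 0.5 N), for 0.1 s.
At the end, for the whole second after the job is handed in: the door stands open at 1.45 rad (83 degrees) or more and at rest, and the vent cap is up by 20 mm or more of its 25 mm and at rest, both released (value of joint oven_door above 1.45 rad and value of joint vent_cap above 0.02 m and velocity of joint oven_door between -0.05 and 0.05 rad/s and velocity of joint vent_cap between -0.01 and 0.01 m/s); the robot touches nothing.
It fails at once if the door is flung: faster than 2.5 rad/s (velocity of joint oven_door above 2.5 rad/s).
It fails at once if something else standing on the bench or the oven is shoved by more than 30 mm or tipped (distance of any of tin, jar, mould, transducer, rod, brick from where it was at the start of the episode above 0.03 m or angle between any of tin, jar, mould, transducer, rod, brick's own z axis and vertical above 0.4 rad).
It also fails if it takes over 51 s, if anything falls off the work surface, if the arm or the gripper's body presses on something with over 40 N, if the wrist force passes 120 N, or if a joint passes its speed limit or range.

### The arm

A 7-joint arm with a two-finger parallel gripper is mounted at the origin on the work surface. World frame = base frame: x ahead of the robot, y to its left, z up, the work surface at z = 0. Lengths are in m, angles in rad, forces in N, time in s.
With the tool pointing down it reaches from about 0.4 to 0.85 m from the base axis. Payload 10.4 kg.
Tool frame: the origin (TCP) lies on the centre line of the jaws, within the pads' length; the fingertips stand ctrl.tip_extent ahead of it and the grasp point (between the pads) is the TCP (ctrl.tip_extent is the distance from the TCP to the fingertips, in m); z points along the fingers, y is the line along which they close (so a half turn about z gives the same grasp; the last joint's range is limited). The gripper opens to 87 mm and grips with 3 to 60 N. Pads are 19 mm wide; open, the fingers measure 117 mm over their backs; the gripper's body (75 mm by 190 mm) begins 51 mm behind the grasp point.
Start: joints at [1.099, 0.332, -0.065, 1.46, 0.022, 1.35, -0.088], TCP at [0.271, -0.563, 0.242] pointing down, gripper open.
Joint ranges: [-2.6, 2.6], [-0.5, 2.12], [-1.47, 1.34], [0.16, 2.42], [-1.27, 4.41], [0.06, 2.06], [-2.6, 2.6]. Speed limits (rad/s): [2.22, 2.22, 2.79, 2.79, 3.14, 3.14, 3.14].

### API

Orientations are given as a unit quaternion [w, x, y, z].
In Python, from cell import ctrl gives the robot as it stands.
- The arm moves only by the shell command python3 -m handwheel 'ROWS'. ROWS is JSON, a list of rows, each a list of 3 entries, a list of its own where there are three numbers: the closure, from -1 (fully open) to 1 (shut), then the shift along the tool's x, y, z in m, then the turn, a rotation vector about the tool's x, y, z in degrees. In form: [[grip, [tx, ty, tz], [wx, wy, wz]], ...]. A call has 1 to 5 rows; each row shifts and turns the commanded pose from where the row before left it, along the tool's axes as they then stand; what a row does not reach is not made up. A row lasts 1/8 s, in which the tool goes at most 62.5 mm and 10.7 degrees, less where a joint would pass 70% of its speed; a pose out of reach is approached as far as the arm can. A call with a gripper value outside its range is refused whole. The fingers move at their own pace and stop on an object; the grip force is fixed at half the most. Time passes only in rows, so rows that do not move let the fingers close. It gives the time, the measured TCP pose, the force, the opening and the grip force at its end, in the units of the state.
- ctrl.sense(): the state, without advancing time (a new reading comes with each control period).
- ctrl.grab_frame(name): name is "scene" or "side" or "wrist"; returns the picture (400x640x3 uint8, blue, green, red); there is no depth.
- ctrl.get_calibration(name): a dict with "vfov" (degrees; the focal length in pixels is half the picture's height over the tangent of half this angle, whatever the lens; pixels are square), "cx", "cy" (the principal point, pixels), "world_from_camera" (4x4, takes a point from camera to world coordinates); the wrist camera has in their place "tool_from_camera" (4x4, takes a point from camera to tool coordinates, whose origin is the TCP and whose axes are the flange's). Camera axes: x right, y up, looking along -z (the intrinsics and any distortion apply to the point x, -y, -z); pixel columns grow to the right and rows downward; lengths in m; the calibration is good to about 2 mm. A picture is of the moment at which its call begins: read the wrist's pose just before it. get_calibration takes no time and is no camera call.
- ctrl.hand_in(): hands the job in; it is judged then, once.
Trained networks look in the newest picture that a camera, given by its name, has taken for a name from the list of things; names that differ only in an ending like _2 or _b are one class to them, and where a whole thing is asked for, a point or a joint stands for the part that bears it (a point fixed in the world has none). Each returns a list of dicts, best first, with "score" (0 to 1); they miss things now and then, are a little off and sometimes report something else, mostly with a low value. They report only what shows in the picture. A call takes as long as a camera call.
- ctrl.search_frame(camera, label): "xyz" ([x, y, z] in m, in world coordinates, good to about 4 mm: the middle of the surface that is visible of it).
- ctrl.landmark_of(camera, label): "xyz" ([x, y, z] in m, in world coordinates, good to about 4 mm: a listed point, or the origin of a listed thing).
The state is a dict: "t": time; "joint_pos": joint angles; "joint_vel": joint speeds; "effort": joint torques, N m; "ee_pos": TCP position; "ee_rot": TCP orientation; "wrist_force": force on the tool from outside, world axes, zero at the start; "moment": the same for the moment, N m; "grip_width": finger opening in m; "gripper_force": force on a finger pad.
Only numpy, scipy, OpenCV 4.12 (cv2) and the standard library are available. Lean on these libraries where they do the work, as an engineer would, in place of code of your own. Each camera call takes 0.05 s, during which the arm holds its last target. There are 200 camera calls.

## Working session

There is one attempt and no reset: what is moved stays moved. The work goes in short steps, Python scripts to look and compute and a shell command to move; the robot and the scene stay as the last step left them, time stands still between calls to the robot, and variables do not carry over. Pictures are saved under pics/ and viewed, at most 10 in all, crops included, and the job is handed in when it is done.

```bash
mkdir -p pics; cat > h.py <<'E'
from cell import ctrl
import cv2,numpy as np
from scipy.spatial.transform import Rotation as R
np.set_printoptions(precision=4,suppress=True)
E
python3 - <<'E'
from h import *
s=ctrl.sense(); print(s, ctrl.tip_extent)
for c in("scene","side"):
    cv2.imwrite(f"pics/{c}0.png",ctrl.grab_frame(c))
    for n in("oven","oven_door_handle","oven_door_foot","oven_door_hinge","vent_cap_grip","tin","jar","mould","transducer","rod","brick"):
        r=ctrl.landmark_of(c,n)
        print(c,n,[(round(d["score"],2),np.round(d["xyz"],4)) for d in r[:2]])
E
```

```text
{'t': 0.0, 'joint_pos': array([ 1.0994,  0.3329, -0.0647,  1.461 ,  0.0216,  1.3499, -0.0885]), 'joint_vel': array([-0.0019,  0.0008, -0.0007,  0.0009,  0.0011,  0.0004, -0.0007]), 'effort': array([  0.0001, -62.3253,   0.0249, -38.9897,  -0.0614,   0.0398,
         0.0001]), 'ee_pos': array([ 0.271 , -0.5628,  0.2407]), 'ee_rot': array([-0.0007,  0.9749,  0.2225, -0.0002]), 'wrist_force': array([0.8863, 0.4171, 0.3751]), 'moment': array([-0.0175,  0.0039,  0.017 ]), 'gripper_force': 0.0, 'grip_width': 0.08717107714420637} 0.019
scene oven []
scene oven_door_handle [(0.65, array([ 0.4681, -0.1403,  0.2088]))]
scene oven_door_foot [(0.79, array([ 0.4603, -0.141 ,  0.0784]))]
scene oven_door_hinge [(0.84, array([ 0.6826, -0.0618,  0.2098]))]
scene vent_cap_grip [(0.45, array([ 0.6018, -0.275 ,  0.2978]))]
scene tin [(0.86, array([ 0.6004, -0.4503,  0.2507])), (0.48, array([ 0.4654, -0.1373,  0.2063]))]
scene jar []
scene mould [(0.85, array([0.4668, 0.3769, 0.0029]))]
scene transducer [(0.67, array([0.6059, 0.3855, 0.0002]))]
scene rod [(0.45, array([0.3209, 0.3756, 0.0032]))]
scene brick [(0.87, array([0.741 , 0.2275, 0.001 ]))]
side oven []
side oven_door_handle [(0.91, array([ 0.4628, -0.1435,  0.2133]))]
side oven_door_foot []
side oven_door_hinge [(0.82, array([ 0.6787, -0.062 ,  0.2093]))]
side vent_cap_grip [(0.55, array([ 0.5996, -0.2703,  0.3015])), (0.52, array([ 0.3844, -0.431 , -0.004 ]))]
side tin [(0.48, array([ 0.5942, -0.4531,  0.2488]))]
side jar [(0.77, array([ 0.3809, -0.43  , -0.0035]))]
side mould [(0.55, array([0.4672, 0.3776, 0.0004]))]
side transducer []
side rod [(0.82, array([0.3193, 0.3768, 0.0028])), (0.44, array([ 0.4616, -0.1397,  0.2107]))]
side brick [(0.57, array([0.7395, 0.2254, 0.0015]))]
```

View pictures.

View pics/scene0.png

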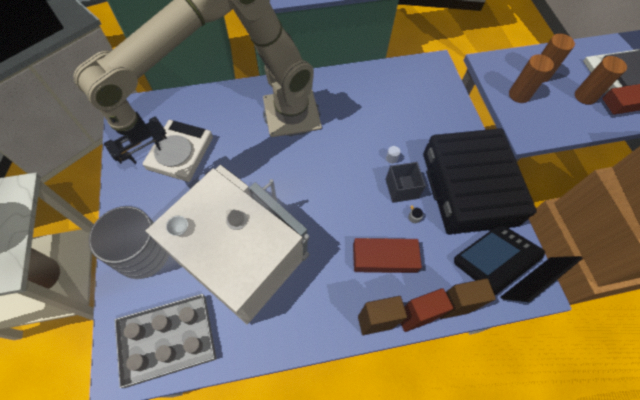

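View pics/side0.png

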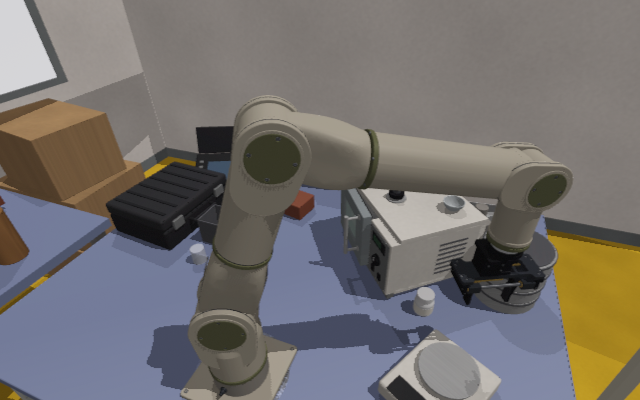

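The pictures agree with the networks: in the scene view the handle is at (272,188), the cap at (237,217) and the tin at (180,226). The handle is 0.229 m from the hinge, which fits the 230 mm given. I'll rise first, then move over the cap.

```bash
python3 -m handwheel '[[-1,[0,0,-0.055],[0,0,0]],[-1,[0,0,-0.055],[0,0,0]],[-1,[0,0,-0.055],[0,0,0]],[-1,[0.05,-0.014,0],[0,0,0]],[-1,[0.05,-0.014,0],[0,0,0]]]'
python3 -m handwheel '[[-1,[0.055,-0.015,0],[0,0,0]],[-1,[0.055,-0.015,0],[0,0,0]],[-1,[0.055,-0.015,0],[0,0,0]],[-1,[0.055,-0.015,0],[0,0,0]],[-1,[0.04,-0.01,0],[0,0,0]]]'
python3 -m handwheel '[[-1,[0,0,0],[0,0,-10]],[-1,[0,0,0],[0,0,-10]],[-1,[0,0,0],[0,0,-10]],[-1,[0,0,0],[0,0,-10]],[-1,[0,0,0],[0,0,-10]]]'
python3 -m handwheel '[[-1,[0,0,0],[0,0,-10]],[-1,[0,0,0],[0,0,-10]],[-1,[0,0,0],[0,0,-10]],[-1,[0,0,0],[0,0,0]],[-1,[0,0,0],[0,0,0]]]'
cat >> h.py <<'E'
def look(tag,names,cams=("wrist",)):
    s=ctrl.sense(); print("t",s["t"],"pos",s["ee_pos"],"q7",s["joint_pos"],"w",s["grip_width"])
    M=R.from_quat(s["ee_rot"][[1,2,3,0]]).as_matrix(); print("tool y ang",np.degrees(np.arctan2(M[1,1],M[0,1])),"z",M[:,2])
    for c in cams:
        cv2.imwrite(f"pics/{c}{tag}.png",ctrl.grab_frame(c))
        for n in names:
            print(c,n,[(round(d["score"],2),np.round(d["xyz"],4),"tool",M.T@(np.array(d["xyz"])-s["ee_pos"])) for d in ctrl.landmark_of(c,n)[:2]])
    return s,M
E
python3 -c "
from h import *
look('1',['vent_cap_grip','oven_door_handle','oven_door_hinge','oven_door_foot'],('wrist','scene','side'))"
```

```text
t: 1.82
ee_pos: [0.3498, -0.494, 0.4072]
ee_rot: [0.001, 0.975, 0.222, 0.0]
wrist_force: [-0.2, -0.3, -0.6]
grip_width: 0.0866
gripper_force: 0.0
t: 2.45
ee_pos: [0.5548, -0.3163, 0.4066]
ee_rot: [-0.0, 0.975, 0.224, 0.0]
wrist_force: [-0.0, -0.9, -0.0]
grip_width: 0.0873
gripper_force: 0.0
t: 3.08
ee_pos: [0.553, -0.3187, 0.4065]
ee_rot: [0.0, 0.788, 0.616, -0.0]
wrist_force: [0.4, -0.3, -0.3]
grip_width: 0.0873
gripper_force: 0.0
t: 3.7
ee_pos: [0.553, -0.3187, 0.4065]
ee_rot: [0.0, 0.605, 0.796, -0.0]
wrist_force: [-0.3, -1.3, -0.3]
grip_width: 0.087
gripper_force: 0.0
t 3.7 pos [ 0.553  -0.3187  0.4065] q7 [ 0.7444  0.3742 -0.4366  1.0894  0.1567  1.7085  0.6265] w 0.08697091726278766
tool y ang 15.480111428887758 z [ 0. -0. -1.]
wrist vent_cap_grip [(0.95, array([ 0.595 , -0.2713,  0.2951]), 'tool', array([0.0345, 0.0531, 0.1114]))]
wrist oven_door_handle []
wrist oven_door_hinge []
wrist oven_door_foot []
scene vent_cap_grip [(0.6, array([ 0.5988, -0.2718,  0.2985]), 'tool', array([0.033 , 0.0567, 0.108 ]))]
scene oven_door_handle [(0.69, array([ 0.4655, -0.1415,  0.2091]), 'to
[... 155 characters left out ...]
rray([ 0.6819, -0.0609,  0.2098]), 'tool', array([0.214 , 0.193 , 0.1967])), (0.61, array([0.4659, 0.3748, 0.0033]), 'tool', array([0.6916, 0.1012, 0.4032]))]
scene oven_door_foot [(0.88, array([ 0.4644, -0.1391,  0.0788]), 'tool', array([ 0.1967, -0.0374,  0.3277]))]
side vent_cap_grip [(0.49, array([ 0.5982, -0.272 ,  0.3007]), 'tool', array([0.0329, 0.056 , 0.1058]))]
side oven_door_handle [(0.97, array([ 0.4621, -0.1407,  0.212 ]), 'tool', array([ 0.1958, -0.0401,  0.1945]))]
side oven_door_hinge [(0.64, array([ 0.6793, -0.0652,  0.2114]), 'tool', array([0.2106, 0.1894, 0.1951]))]
side oven_door_foot [(0.64, array([ 0.4637, -0.1427,  0.0769]), 'tool', array([ 0.1935, -0.0391,  0.3296]))]
```

```bash
python3 -m handwheel '[[-1,[0.017,0.028,0],[0,0,0]],[-1,[0.017,0.027,0],[0,0,0]],[-1,[0,0,0.02],[0,0,0]],[-1,[0,0,0.02],[0,0,0]],[-1,[0,0,0],[0,0,0]]]' | head -2
python3 -c "
from h import *
look('2',['vent_cap_grip','tin'])"
```

```text
t: 5.08
ee_pos: [0.5962, -0.271, 0.3651]
t 5.075 pos [ 0.5962 -0.271   0.3651] q7 [ 0.6612  0.4133 -0.4581  1.1272  0.1788  1.6412  0.5234] w 0.08682414655249848
tool y ang 15.708791216608393 z [-0.0026  0.0008 -1.    ]
wrist vent_cap_grip [(0.68, array([ 0.5968, -0.2658,  0.2968]), 'tool', array([0.0047, 0.0021, 0.0683]))]
wrist tin []
```

View pics/wrist2.png

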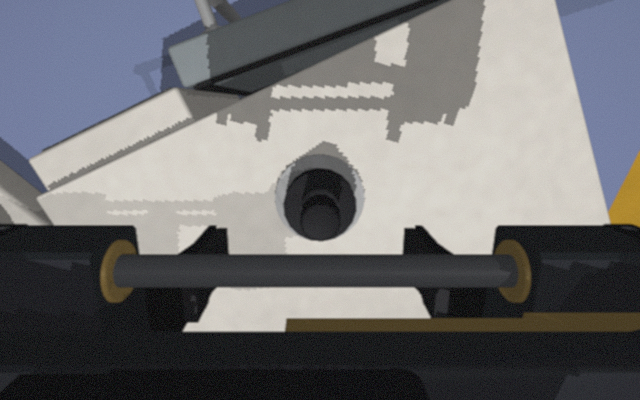

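The wrist view shows the knob at (320,218), centred between the fingers. The door is slightly ajar. I'll go down and grip.

```bash
python3 -m handwheel '[[-1,[0.003,0.001,0.022],[0,0,0]],[-1,[0,0,0.022],[0,0,0]],[-1,[0,0,0.022],[0,0,0]],[1,[0,0,0],[0,0,0]],[1,[0,0,0],[0,0,0]]]'
python3 -m handwheel '[[1,[0,0,0],[0,0,0]],[1,[0,0,0],[0,0,0]],[1,[0,0,0],[0,0,0]],[1,[0,0,0],[0,0,0]]]'
```

```text
t: 5.85
ee_pos: [0.5973, -0.268, 0.3022]
ee_rot: [0.001, 0.604, 0.797, 0.0]
wrist_force: [-0.7, -0.5, 0.6]
grip_width: 0.0741
gripper_force: 0.0
t: 6.35
ee_pos: [0.5969, -0.2678, 0.3006]
ee_rot: [0.0, 0.604, 0.797, -0.0]
wrist_force: [1.0, 0.2, -0.2]
grip_width: 0.0349
gripper_force: 0.0
```

```bash
python3 -m handwheel '[[1,[0,0,0],[0,0,0]],[1,[0,0,0],[0,0,0]],[1,[0,0,0],[0,0,0]]]'
python3 -m handwheel '[[1,[0,0,-0.007],[0,0,0]],[1,[0,0,-0.007],[0,0,0]],[1,[0,0,-0.007],[0,0,0]],[1,[0,0,-0.006],[0,0,0]],[1,[0,0,0],[0,0,0]]]'
```

```text
t: 6.72
ee_pos: [0.5979, -0.2675, 0.3007]
ee_rot: [0.001, 0.604, 0.797, 0.001]
wrist_force: [6.3, -0.3, -0.1]
grip_width: 0.0245
gripper_force: 30.0
t: 7.35
ee_pos: [0.5979, -0.2674, 0.3243]
ee_rot: [-0.001, 0.603, 0.797, 0.001]
wrist_force: [11.6, -1.5, -17.9]
grip_width: 0.0251
gripper_force: 30.0
```

The wrist force has reached −18 N, so the cap is against its stop. I'll release and rise, then check it.

```bash
python3 -m handwheel '[[-1,[0,0,0.002],[0,0,0]],[-1,[0,0,0],[0,0,0]],[-1,[0,0,0],[0,0,0]],[-1,[0,0,0],[0,0,0]],[-1,[0,0,0],[0,0,0]]]' |tail -2
python3 -m handwheel '[[-1,[0,0,0],[0,0,0]],[-1,[0,0,-0.025],[0,0,0]],[-1,[0,0,-0.03],[0,0,0]],[-1,[0,0,-0.03],[0,0,0]],[-1,[0,0,0],[0,0,0]]]'
python3 -c "
from h import *
look('3',['vent_cap_grip','oven_door_handle','oven_door_hinge','oven_door_foot'],('wrist','scene','side'))"
```

```text
grip_width: 0.0665
gripper_force: 0.0
t: 8.6
ee_pos: [0.5975, -0.2678, 0.4132]
ee_rot: [0.002, 0.604, 0.797, 0.001]
wrist_force: [0.8, -0.2, 0.7]
grip_width: 0.087
gripper_force: 0.0
t 8.6 pos [ 0.5975 -0.2678  0.4132] q7 [ 0.6398  0.4173 -0.4578  1.0214  0.183   1.7346  0.5219] w 0.0869971543301817
tool y ang 15.717650507932497 z [ 0.004  -0.0013 -1.    ]
wrist vent_cap_grip [(0.72, array([ 0.6001, -0.2678,  0.3214]), 'tool', array([-0.0005,  0.0022,  0.0918]))]
wrist oven_door_handle []
wrist oven_door_hinge []
wrist oven_door_foot [(0.96, array([ 0.4661, -0.1428,  0.0746]), 'tool', array([ 0.1567, -0.0938,  0.3379]))]
scene vent_cap_grip [(0.75, array([0.4654, 0.3742, 0.0014]), 'tool', array([0.6547, 0.0453, 0.4104])), (0.67, array([ 0.601 , -0.2735,  0.3191]), 'tool', array([-0.0062,  0.0015,  0.0941]))]
scene oven_door_handle [(0.66, array([ 0.4664, -0.139 ,  0.2054]), 'tool', array([ 0.16  , -0.092 ,  0.2071]))]
scene oven_door_hinge [(0.6, array([ 0.681 , -0.0632,  0.2112]), 'tool', array([0.1748, 0.1351, 0.202 ]))]
scene oven_door_foot [(0.82, array([ 0.4615, -0.141 ,  0.0793]), 'tool', array([ 0.1597, -0.0977,  0.3332]))]
side vent_cap_grip [(0.62, array([ 0.5977, -0.2729,  0.3249]), 'tool', array([-0.0048, -0.0015,  0.0883]))]
side oven_door_handle [(0.9, array([ 0.4642, -0.1402,  0.2124]), 'tool', array([ 0.1594, -0.0945,  0.2001])), (0.69, array([0.7398, 0.2272, 0.0002]), 'tool', array([0.4389, 0.2696, 0.4129]))]
side oven_door_hinge [(0.6, array([ 0.6788, -0.0605,  0.2099]), 'tool', array([0.178 , 0.1337, 0.2033]))]
side oven_door_foot [(0.73, array([ 0.4632, -0.1429,  0.0759]), 'tool', array([ 0.1574, -0.0966,  0.3366]))]
```

The cap reads about 24 mm up. Next I'll go over the handle.

```bash
python3 -m handwheel '[[-1,[0.04,-0.024,0],[0,0,0]],[-1,[0.04,-0.024,0],[0,0,0]],[-1,[0.04,-0.024,0],[0,0,0]],[-1,[0.038,-0.022,0],[0,0,0]],[-1,[0,0,0.02],[0,0,-8]]]' |head -3
python3 -m handwheel '[[-1,[0,0,0.03],[0,0,-8]],[-1,[0,0,0.04],[0,0,-7.5]],[-1,[0,0,0],[0,0,0]],[-1,[0,0,0],[0,0,0]]]' 
python3 -c "
from h import *
look('4',['oven_door_handle','oven_door_hinge','oven_door_foot'])"
```

```text
t: 9.98
ee_pos: [0.463, -0.1389, 0.3928]
ee_rot: [0.003, 0.545, 0.839, -0.0]
t: 10.48
ee_pos: [0.4641, -0.1412, 0.3222]
ee_rot: [0.001, 0.43, 0.903, 0.0]
wrist_force: [0.3, -0.0, 0.4]
grip_width: 0.0867
gripper_force: 0.0
t 10.475 pos [ 0.4641 -0.1412  0.3222] q7 [ 0.7241  0.0154 -0.5235  1.6627  0.008   1.4639  0.8814] w 0.08666804070396697
tool y ang 39.05103770771466 z [ 0.0016 -0.0006 -1.    ]
wrist oven_door_handle [(0.89, array([ 0.4665, -0.1418,  0.2038]), 'tool', array([-0.0018,  0.0014,  0.1184]))]
wrist oven_door_hinge []
wrist oven_door_foot [(0.88, array([ 0.4655, -0.1393,  0.0766]), 'tool', array([0.001 , 0.0021, 0.2456])), (0.36, array([ 0.6335, -0.3142, -0.0015]), 'tool', array([-0.2406,  0.0223,  0.3241]))]
```

View pics/wrist4.png

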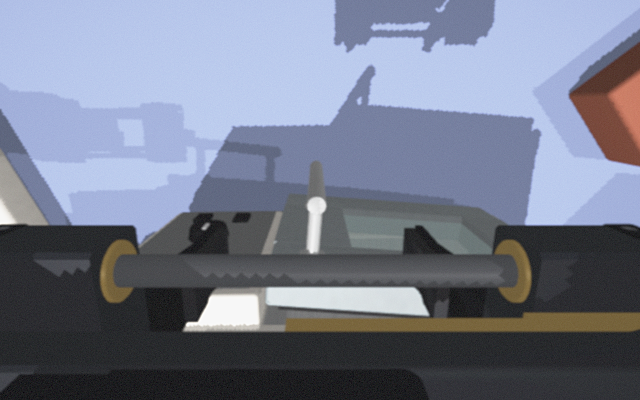

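The bar is at (316,205), centred between the fingers, and its stud lies along the tool's x as it should. I'll go down to the grip height and close.

```bash
python3 -m handwheel '[[-1,[0,0,0.04],[0,0,0]],[-1,[0,0,0.04],[0,0,0]],[-1,[0,0,0.03],[0,0,0]],[1,[0,0,0],[0,0,0]],[1,[0,0,0],[0,0,0]]]'
python3 -m handwheel '[[1,[0,0,0],[0,0,0]],[1,[0,0,0],[0,0,0]],[1,[0,0,0],[0,0,0]],[1,[0,0,0],[0,0,0]],[1,[0,0,0],[0,0,0]]]'
python3 -m handwheel '[[1,[0,0,0],[0,0,0]],[1,[0,0,0],[0,0,0]],[1,[0,0,0],[0,0,0]],[1,[0,0,0],[0,0,0]]]'
python3 - <<'E'
from h import *
s=ctrl.sense(); M=R.from_quat(s["ee_rot"][[1,2,3,0]]).as_matrix()
h=np.array([.6802,-.0622,.21])
r=M.T@(s["ee_pos"]-h); print(r, np.hypot(*r[:2]))
for w in (5,6,8):
    print(w,(R.from_rotvec([0,0,np.radians(w)]).as_matrix()@r-r))
E
```

```text
t: 11.3
ee_pos: [0.4645, -0.1414, 0.2122]
ee_rot: [0.001, 0.429, 0.903, 0.0]
wrist_force: [-0.3, -0.3, 0.9]
grip_width: 0.0742
gripper_force: 0.0
t: 11.92
ee_pos: [0.4636, -0.1412, 0.2106]
ee_rot: [0.0, 0.429, 0.903, -0.0]
wrist_force: [-0.3, 0.5, -0.1]
grip_width: 0.0249
gripper_force: 0.0
t: 12.42
ee_pos: [0.4645, -0.1406, 0.2106]
ee_rot: [0.001, 0.428, 0.904, 0.001]
wrist_force: [6.0, 1.7, -2.7]
grip_width: 0.0131
gripper_force: 30.0
[ 0.0757 -0.2167 -0.0011] 0.22951738532089258
5 [ 0.0186  0.0074 -0.    ]
6 [0.0222 0.0091 0.    ]
8 [0.0294 0.0127 0.    ]
```

```bash
python3 -m handwheel '[[1,[0.0074,0.0028,0],[0,0,2]],[1,[0.0149,0.0058,0],[0,0,4]],[1,[0.0186,0.0074,0],[0,0,5]],[1,[0.0186,0.0074,0],[0,0,5]],[1,[0.0149,0.0058,0],[0,0,4]]]'
```

```text
t: 13.05
ee_pos: [0.4513, -0.0621, 0.2106]
ee_rot: [0.002, 0.58, 0.815, 0.001]
wrist_force: [13.5, -1.7, -10.3]
grip_width: 0.0132
gripper_force: 30.0
```

```bash
python3 -m handwheel '[[1,[0.0186,0.008,0],[0,0,5]],[1,[0.0186,0.008,0],[0,0,5]],[1,[0.0186,0.0076,0],[0,0,5]],[1,[0.0186,0.0074,0],[0,0,5]],[1,[0.0186,0.0074,0],[0,0,5]]]'
python3 -c "
from h import *
s,M=look('5',['oven_door_handle','oven_door_hinge'],('side','scene')); print(M.T@s['wrist_force'])"
```

```text
t: 13.68
ee_pos: [0.4733, 0.0344, 0.2106]
ee_rot: [0.001, 0.743, 0.669, 0.0]
wrist_force: [5.4, -3.7, -3.9]
grip_width: 0.0129
gripper_force: 30.0
t 13.675 pos [0.4733 0.0344 0.2106] q7 [ 0.5139  0.0659 -0.6996  1.8562  0.0462  1.2344 -0.3043] w 0.012889017349664529
tool y ang -5.985064661473576 z [ 0.0011 -0.001  -1.    ]
side oven_door_handle [(0.77, array([0.4707, 0.0357, 0.2113]), 'tool', array([ 0.001 , -0.0027, -0.0007]))]
side oven_door_hinge [(0.79, array([ 0.6804, -0.0644,  0.21  ]), 'tool', array([-0.0767,  0.2163,  0.0009]))]
scene oven_door_handle [(0.61, array([0.4789, 0.0374, 0.208 ]), 'tool', array([0.0036, 0.0053, 0.0026]))]
scene oven_door_hinge [(0.96, array([ 0.6817, -0.0618,  0.2094]), 'tool', array([-0.074 ,  0.2173,  0.0015]))]
[-3.0809  5.7827  3.8647]
```

The door is half open and the handle is held at the right radius. I'll carry on.

```bash
python3 -m handwheel '[[1,[0.0186,0.0076,0],[0,0,5]],[1,[0.0186,0.0076,0],[0,0,5]],[1,[0.0186,0.0074,0],[0,0,5]],[1,[0.0186,0.0074,0],[0,0,5]],[1,[0.0186,0.0074,0],[0,0,5]]]'
python3 -m handwheel '[[1,[0.0186,0.0074,0],[0,0,5]],[1,[0.0186,0.0074,0],[0,0,5]],[1,[0.0186,0.0074,0],[0,0,5]],[1,[0.0149,0.0058,0],[0,0,4]],[1,[0.0112,0.0043,0],[0,0,3]]]'
```

```text
t: 14.6
ee_pos: [0.5339, 0.1128, 0.2106]
ee_rot: [0.0, 0.87, 0.492, -0.0]
wrist_force: [0.9, -3.8, 3.4]
grip_width: 0.013
gripper_force: 30.0
t: 15.22
ee_pos: [0.6106, 0.1551, 0.2107]
ee_rot: [0.0, 0.948, 0.318, -0.0]
wrist_force: [0.3, -2.2, 2.9]
grip_width: 0.013
gripper_force: 30.0
```

```bash
python3 -m handwheel '[[1,[0.0112,0.0043,0],[0,0,3]],[1,[0.0074,0.0028,0],[0,0,2]],[1,[0,0,0],[0,0,0]],[-1,[0,0,0],[0,0,0]],[-1,[0,0,0],[0,0,0]]]'
python3 -m handwheel '[[-1,[0,0,0],[0,0,0]],[-1,[0,0,0],[0,0,0]],[-1,[0,0,0],[0,0,0]],[-1,[0,0,0],[0,0,0]],[-1,[0,0,-0.02],[0,0,0]]]'
python3 -m handwheel '[[-1,[0,0,-0.04],[0,0,0]],[-1,[0,0,-0.05],[0,0,0]],[-1,[0,0,-0.05],[0,0,0]],[-1,[0,0,0],[0,0,0]],[-1,[0,0,0],[0,0,0]]]'
python3 -c "
from h import *
s,M=look('6',['oven_door_handle','oven_door_hinge','oven_door_foot','vent_cap_grip'],('scene','side','wrist'))"
```

```text
t: 15.85
ee_pos: [0.6287, 0.1611, 0.2103]
ee_rot: [-0.0, 0.961, 0.278, -0.0]
wrist_force: [-0.5, -0.5, 0.2]
grip_width: 0.026
gripper_force: 0.0
t: 16.48
ee_pos: [0.6286, 0.1605, 0.2298]
ee_rot: [0.0, 0.961, 0.277, -0.001]
wrist_force: [0.9, -0.4, 0.9]
grip_width: 0.0755
gripper_force: 0.0
t: 17.1
ee_pos: [0.6292, 0.1609, 0.3711]
ee_rot: [0.0, 0.961, 0.277, 0.0]
wrist_force: [-0.5, 0.1, -0.6]
grip_width: 0.0867
gripper_force: 0.0
t 17.1 pos [0.6292 0.1609 0.3711] q7 [ 0.0904  0.4252 -0.6226  1.1284  0.2441  1.6575 -1.4755] w 0.0867255618594799
tool y ang -57.78008750426008 z [ 0.0006  0.0001 -1.    ]
scene oven_door_handle [(0.97, array([0.6321, 0.1602, 0.2087]), 'tool', array([0.0019, 0.0021, 0.1624])), (0.72, array([ 0.6015, -0.4505,  0.2505]), 'tool', array([-0.3495,  0.5025,  0.1205]))]
scene oven_door_hinge [(0.92, array([ 0.68  , -0.0627,  0.2115]), 'tool', array([-0.0764,  0.2162,  0.1596]))]
scene oven_door_foot [(0.6, array([0.6282, 0.1601, 0.0769]), 'tool', array([-0.0015,  0.0001,  0.2942]))]
scene vent_cap_grip [(0.71, array([ 0.6022, -0.2732,  0.3219]), 'tool', array([-0.2544,  0.3529,  0.0491]))]
side oven_door_handle [(0.64, array([ 0.3776, -0.4315, -0.0028]), 'tool', array([-0.529 ,  0.3669,  0.3737])), (0.59, array([0.6277, 0.1606, 0.214 ]), 'tool', array([-0.0016, -0.0006,  0.1571]))]
side oven_door_hinge [(0.73, array([ 0.6821, -0.0637,  0.2112]), 'tool', array([-0.0751,  0.2182,  0.1599]))]
side oven_door_foot []
side vent_cap_grip [(0.52, array([ 0.5964, -0.27  ,  0.3266]), 'tool', array([-0.2576,  0.3471,  0.0444]))]
wrist oven_door_handle [(0.91, array([0.6302, 0.1593, 0.2054]), 'tool', array([-0.0002,  0.0019,  0.1657]))]
wrist oven_door_hinge []
wrist oven_door_foot [(0.92, array([0.6321, 0.1613, 0.0742]), 'tool', array([0.0024, 0.0011, 0.2969]))]
wrist vent_cap_grip []
```

View pics/scene6.png

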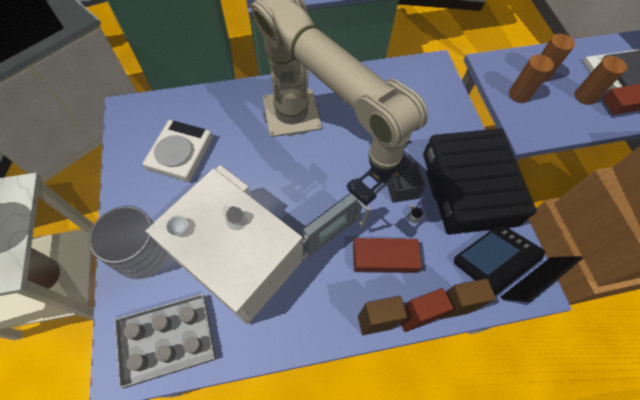

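The scene view shows the door standing past square, with its panel running from (303,243) to (362,198). The cap is up at (237,213), the gripper is clear above the handle, and the tin and brick haven't moved. I'll hand it in.

```bash
python3 -c "
from h import *
print(ctrl.hand_in())"
```

```text
the job is handed in; nothing more can be done
None
```

I pulled the vent cap up by about 24 mm and drew the door to about 97° by its handle. Both are released, nothing else looked disturbed in the final picture, and the job was handed in at about 18 s; the judge's verdict was not shown.

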